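# Free the seized lock bolt and let the press down

### The job

The lock bolt on the front of the little bench press is rusted stiff: work it in and out by its handle with short strokes until it runs, and draw it fully back to the left. Then crack the release valve open anticlockwise, by less than a quarter turn, so that the raised platen sinks slowly all the way down; let go of everything and leave the other things on the bench where they are.

Things in the scene. Friction and masses are not known exactly. Their poses are not given: they have to be found in the camera images.
- press: Blue steel bench press fixed on the bench, 340 mm wide (y), 275 deep, 340 high; place and yaw vary. Origin: on the bench, 40 mm in front of the middle between its uprights (at y = -145 and +145, x = +40). z up, -x is the front facing the robot, +y is to the left as the robot sees it. Front rail at x = -80 to -70, z = 60 to 105 mm; base plate 15 mm thick, x = -165 to +110.
- bolt_grip (a point): On the bolt's handle, a round rusty bar 16 mm thick leaning 35 deg from vertical towards press -x (direction -0.574, 0, 0.819). It ends 62 mm from the rod's axis; this point is 42 mm from it, at press x = -118, z = 119 mm. Press y of the point: 0 pushed fully in (right), +62 fully drawn (left, end stop); starts at +14 to +16.
- bolt_tip (a point): Right end of the bolt: a rusty rod, 16 mm diameter, along press y, axis at press x = -94, z = 85 mm, in two staples (y = -62, +100, reaching x = -110). Slides only along y, needs about 7 N, more when fast. Seized: a stroke left stops dead on rust at an unknown place (handle y between +17 and +46); more force there is no help.
- bolt_root (a point): Where the handle meets the rod's axis. How the rust yields: from where a left stroke stopped, push the bolt right by 18 to 20 mm or until fully in; then stroke left right up to the stop (12 to 15 N beyond the sliding force). Each pair gets farther; after about three right strokes, with a 0.2 s pause at each end, it runs freely left to the end stop.
- platen_front (a point): Middle of the top edge of the sheet guard (6 x 240 x 95 mm) on the front of the platen (steel plate, 35 mm thick, on the red jack). Raised: guard's face at press x = -104, foot and platen's underside z = 155, this point z = 250. Its top is folded 22 mm forward, save at y = -12 to +85. It overhangs the bolt: reach the handle tilted some 35 deg, along it. Fully down: z = 215; sinks at 15 mm/s.
- platen_leg (a point): Foot of the 16 x 20 mm leg under the platen's front right corner, standing 6 mm over the bolt's rod (press x = -90, y = -95, z = 99 mm while raised). The undrawn bolt blocks it.
- valve_grip (a point): On the release valve's wing handle: steel bar 44 mm long, 10 thick, 30 tall, on a dark block at the press's front right; point at press x = -166, y = -105, z = 74 mm, 12 mm below the bar's outer face, on the valve's axis, which leans 35 deg towards press -x (direction -0.574, 0, 0.819). At joint 0 its thickness lies along press y.
- valve (a joint): Release valve angle, rad: 0 shut (the start), grows anticlockwise as seen looking at the handle from outside along its axis. The platen begins to sink at about 0.45 rad. Turning takes about 0.15 N m; it stays where it is left.
- mallet: Bystander: mallet lying on the bench, 290 mm long, 54 mm head; origin under the handle, on the bench.
- red_bin: Bystander: open red plastic bin 170 x 120 x 90 mm; origin under its middle.
- dish: Bystander: shallow blue plastic dish, 110 mm across, 35 mm high; origin under its middle.

How it is judged (in metres and radians):
On the way, in this order (a step that is already met when the one before it is completed fails the run):
1. the bolt is drawn fully back (within 6 mm of its end stop) with the valve shut and the platen still up (y of bolt_grip in the frame of press above 0.056 m and value of joint valve below 0.3 rad and z of platen_front in the frame of press above 0.245 m), for 0.2 s.
2. the valve is cracked open and the platen begins to sink (value of joint valve above 0.4 rad and z of platen_front in the frame of press below 0.246 m), for 0.1 s.
At the end, for the whole second after the job is handed in: bolt drawn to within 6 mm of its end stop, platen within 4 mm of its lowest position, valve left between 0.4 and 1.57 rad open (y of bolt_grip in the frame of press above 0.056 m and z of platen_front in the frame of press below 0.219 m and value of joint valve between 0.4 and 1.57 rad); the robot touches nothing.
It fails at once if the valve is turned by a quarter turn or more (value of joint valve above 1.57 rad).
It fails at once if the valve is opened while the bolt is not yet drawn (value of joint valve above 0.35 rad and y of bolt_grip in the frame of press below 0.05 m).
It fails at once if a bystander is moved by more than 30 mm (distance of any of mallet, red_bin, dish from where it was at the start of the episode above 0.03 m).
It also fails if it takes over 58 s, if anything falls off the work surface, if the arm or the gripper's body presses on something with over 40 N, if the wrist force passes 120 N, or if a joint passes its speed limit or range.

### The arm

A 6-joint arm with a two-finger parallel gripper is mounted at the origin on the work surface. World frame = base frame: x ahead of the robot, y to its left, z up, the work surface at z = 0. Lengths are in mm, angles in rad, forces in N, time in s.
With the tool pointing down it reaches from about 275 to 825 mm from the base axis. Payload 5.2 kg.
Tool frame: the origin (TCP) lies at the very end of the fingers, on their centre line; the grasp point (between the pads) lies 19 mm behind it; z points along the fingers, y is the line along which they close (so a half turn about z gives the same grasp; the last joint's range is limited). The gripper opens to 93 mm and grips with 3 to 60 N. Pads are 15 mm wide; open, the fingers measure 128 mm over their backs; the gripper's body (75 mm by 188 mm) begins 65 mm behind the grasp point.
Start: joints at [-1.499, 0.259, 1.535, -0, 1.348, -0.203], TCP at [149.266, -529.362, 218.653] pointing down, gripper open.
Joint ranges: [-3.14, 3.14], [-0.91, 2.08], [0.19, 2.58], [-1.22, 4.36], [0.22, 2.71], [-3.12, 3.12]. Speed limits (rad/s): [2.57, 2.57, 3.14, 3.14, 3.14, 3.14].

### API

Orientations are given as [roll, pitch, yaw] about the fixed x, y, z axes, in that order (R = Rz(yaw) Ry(pitch) Rx(roll)).
In Python, from bench import robot gives the robot as it stands. The module is installed in compiled form; this text tells all that it offers. Calls block until the motion is done:
- robot.move_ptp(position, orientation): joint-space move of the TCP to a pose.
- robot.move_linear(position, ori=None, speed=150, f_stop=None): straight line of the TCP; ori=None keeps the orientation; speed is the mean speed in mm/s. With f_stop (N) it stops when the force on the tool has changed by that much, and returns True; else False.
- robot.move_j(angles): joint-space move.
- robot.move_gripper(opening): opening from 0.0 (shut) to 1.0 (fully open); the grip force is fixed at half the most; returns when the fingers have stopped.
- robot.sleep(seconds).
- robot.inverse_kinematics(position, orientation): joint angles nearest the present ones, or None.
- robot.get_image(name): name is "scene" or "top" or "wrist"; returns a dict with "img" (420x560x3 uint8, blue, green, red), "fovy" (degrees; the focal length in pixels is half the picture's height over the tangent of half this angle, whatever the lens; pixels are square), "cx", "cy" (the principal point, pixels), "eye" and "orientation" of the camera in the world. Camera axes: x right, y down, z forward; pixel columns grow to the right and rows downward; lengths in mm; the calibration is good to about 2 mm. A picture is of the moment at which its call begins. There is no depth.
A pose or a line that the arm cannot do raises robot.MotionError and nothing moves.
- robot.hand_in(): hands the job in; it is judged then, once.
Readings, each from a call of its own:
- robot.current_t(): time.
- robot.current_qpos(): joint angles.
- robot.current_joint_vel(): joint speeds.
- robot.current_joint_efforts(): joint torques, N m.
- robot.current_tcp_pos(): TCP position.
- robot.current_eef_rot(): TCP orientation.
- robot.current_contact_force(): force on the tool from outside, world axes, zero at the start.
- robot.current_ft_torque(): the same for the moment, N m.
- robot.current_gripper_width(): opening from 0.0 (shut) to 1.0 (fully open).
- robot.current_finger_force(): force on a finger pad.
Only numpy, scipy, OpenCV 4.12 (cv2) and the standard library are available. Lean on these libraries where they do the work, as an engineer would, in place of code of your own. Each camera call takes 0.05 s, during which the arm holds its last target. There are 200 camera calls.

## Working session

There is one attempt and no reset: what is moved stays moved. The work goes in short steps, each a Python script; the robot and the scene stay as the last script left them, time stands still between calls to the robot, and variables do not carry over. Pictures are saved under pics/ and viewed, at most 10 in all, crops included, and the job is handed in when it is done.

```bash
mkdir -p pics; python3 - <<'E'
from bench import robot
import cv2,pickle
d={}
for n in ("scene","top"):
    d[n]=robot.get_image(n); c=d[n]; cv2.imwrite(f"pics/{n}1.png",c["img"])
    print(n,c["fovy"],c["cx"],c["cy"],c["eye"],c["orientation"])
pickle.dump(d,open("d.pkl","wb"))
print(robot.current_t())
E
```

```text
scene 42.9372274809016 278.2710916510326 211.88127513891064 [ 556.33302151 -443.16279531 1304.42771479] [-2.76504769e+00  2.59904962e-03  6.30806694e-02]
top 51.3805984829174 283.63526128527474 214.5926968799365 [ 341.73093301  -22.87003064 1312.64429368] [-2.96872888  0.01154879 -1.57515585]
0.1
```

View pics/scene1.png

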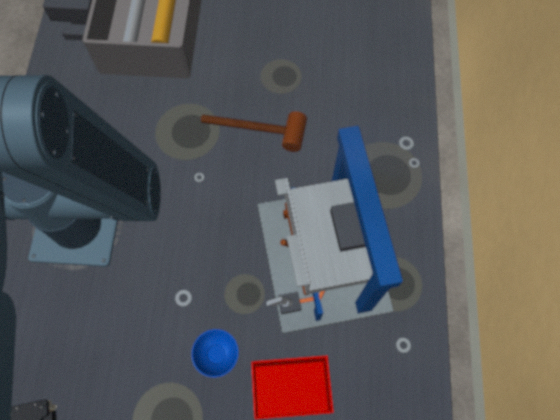

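View pics/top1.png

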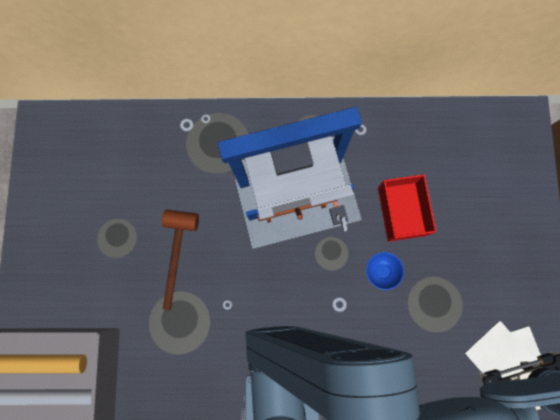

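The top view shows the press beam from (220,148) to (360,118), the base's front edge from (251,248) to (361,220), the handle near (298,211) and the valve near (341,217). I'll fit the press pose from those corners and check it by overlaying the known points.

```bash
cat > h.py <<'E'
import numpy as np,cv2
from scipy.spatial.transform import Rotation as R
def cam(c):
    f=c["img"].shape[0]/2/np.tan(np.radians(c["fovy"])/2)
    return f,R.from_euler("xyz",c["orientation"]).as_matrix(),np.array(c["eye"])
def ray(c,u,v,z):
    f,M,e=cam(c); d=M@[(u-c["cx"])/f,(v-c["cy"])/f,1]
    return e+d*(z-e[2])/d[2]
def proj(c,p):
    f,M,e=cam(c); q=(np.atleast_2d(p)-e)@M
    return np.c_[c["cx"]+f*q[:,0]/q[:,2],c["cy"]+f*q[:,1]/q[:,2]]
def w(pose,p):  # press -> world
    x,y,a=pose; p=np.atleast_2d(p).astype(float)
    return (p@R.from_euler("z",a).as_matrix().T+[x,y,0])
PTS=dict(grip=(-118,15,119),root=(-94,15,85),end=(-129.6,15,135.8),valve=(-166,-105,74),plf=(-104,0,250),gl=(-104,120,250),gr=(-104,-120,250),
 b1=(-165,170,15),b2=(-165,-170,15),u1=(40,170,340),u2=(40,-170,340),tip1=(-94,100,85),tip2=(-94,-62,85))
def overlay(c,pose,fn,box,s):
    x0,y0,x1,y1=box
    im=cv2.resize(c["img"][y0:y1,x0:x1],None,fx=s,fy=s,interpolation=cv2.INTER_CUBIC)
    for k,p in PTS.items():
        u,v=proj(c,w(pose,p))[0]
        q=(int((u+.5-x0)*s),int((v+.5-y0)*s)); cv2.circle(im,q,3,(0,255,0),1); cv2.putText(im,k,(q[0]+4,q[1]),0,.4,(0,255,255),1)
    cv2.imwrite(fn,im)
E
python3 - <<'E'
from h import *
import pickle
d=pickle.load(open("d.pkl","rb"))
for n in d:
    c=d[n]; h=cv2.cvtColor(c["img"],cv2.COLOR_BGR2HSV)
    m=cv2.inRange(h,(100,150,60),(125,255,255))
    cs=max(cv2.findContours(m,0,2)[0],key=cv2.contourArea)[:,0]
    print(n,[ray(c,*p,340)[:2].round() for p in cv2.boxPoints(cv2.minAreaRect(cs))])
t=d["top"];a=ray(t,251,248,15);b=ray(t,361,220,15);s=d["scene"];a2=ray(s,258,203,15);b2=ray(s,283,333,15)
print(a,b,a2,b2)
A=(a+a2)/2;B=(b+b2)/2; yaw=np.arctan2(-(A-B)[0],(A-B)[1]); m=(A+B)/2
x,y=m[:2]+165*np.array([np.cos(yaw),np.sin(yaw)])
pose=(x,y,yaw);print(pose,np.hypot(*(A-B)[:2]))
o=[]
overlay(t,pose,"pics/a.png",(205,95,375,260),4);overlay(s,pose,"pics/b.png",(245,110,415,350),2.75)
a,b=cv2.imread("pics/a.png"),cv2.imread("pics/b.png")
im=np.zeros((660,1150,3),np.uint8);im[:a.shape[0],:a.shape[1]]=a;im[:b.shape[0],682:682+b.shape[1]]=b
cv2.imwrite("pics/ov1.png",cv2.resize(im,(800,459)))
E
```

```text
scene [array([613., 121.]), array([712., 149.]), array([ 772., -225.]), array([ 686., -247.])]
top [array([685., 142.]), array([ 770., -187.]), array([ 652., -211.]), array([570., 112.])]
[467.92896464  88.84519032  15.        ] [ 550.40915702 -241.29297995   15.        ] [466.38326183  87.09928533  15.        ] [ 551.65938856 -243.57591149   15.        ]
(np.float64(669.022270424057), np.float64(-36.63147450766683), np.float64(0.2486114731099969)) 340.88725728682334
```

View pics/ov1.png

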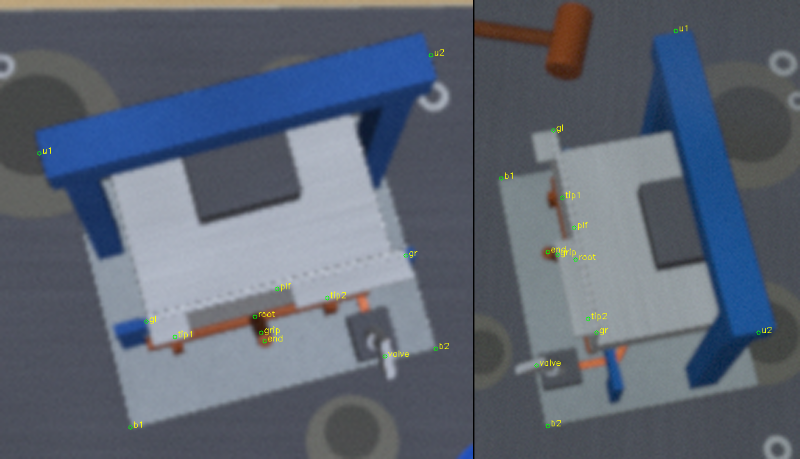

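The overlay fits both views to within about a pixel (3 mm): the handle end is at (265,340) and the valve at (386,357) in the left panel. Next I'll check IK and move to a standoff in front of the handle, along its axis.

```bash
cat >> h.py <<'E'
POSE=(669.0,-36.6,0.2486)
D=np.array([-.5736,0,.8192])
FL=0
def tool(p,s=0,turn=0.,pose=None):
    """TCP pose with grasp point at press point p + s*D, tool z=-D, closing along press y, turned about D"""
    pose=pose or POSE
    z=-D; y=np.array([0,1.,0]); 
    if FL: y=-y
    M=np.c_[np.cross(y,z),y,z]
    Rz=R.from_euler("z",pose[2]); M=(Rz*R.from_rotvec(D*turn)*R.from_matrix(M))
    pos=w(pose,np.array(p)+D*(s-19))[0]
    return pos.tolist(),M.as_euler("xyz").tolist()
E
python3 - <<'E'
import h; from h import *
from bench import robot
for f in (0,1):
    h.FL=f
    for a in (((-118,15,119),150),((-118,15,119),3),((-118,62,119),3),((-166,-105,74),4),((-166,-105,74),4,.8),((-166,-105,74),4,-.0),((-166,-105,74),100,.8)):
        q=robot.inverse_kinematics(*tool(*a)); print(f,a,None if q is None else np.round(q,2))
E
```

```text
0 ((-118, 15, 119), 150) [-0.8  -0.17  2.14  0.66  0.95 -2.95]
0 ((-118, 15, 119), 3) None
0 ((-118, 62, 119), 3) [-0.48  0.14  2.22  0.95  0.49 -3.09]
0 ((-166, -105, 74), 4) [-0.87  0.32  2.13  1.    0.66  2.78]
0 ((-166, -105, 74), 4, 0.8) [-0.87  0.32  2.13  1.    0.66  1.98]
0 ((-166, -105, 74), 4, -0.0) [-0.87  0.32  2.13  1.    0.66  2.78]
0 ((-166, -105, 74), 100, 0.8) [-1.01  0.11  2.13  0.8   0.86  2.13]
1 ((-118, 15, 119), 150) [-0.8  -0.17  2.14  0.66  0.95  0.19]
1 ((-118, 15, 119), 3) [-0.58  0.17  2.18  0.94  0.55 -0.02]
1 ((-118, 62, 119), 3) [-0.48  0.14  2.22  0.95  0.49  0.05]
1 ((-166, -105, 74), 4) [-0.87  0.32  2.13  1.    0.66 -0.36]
1 ((-166, -105, 74), 4, 0.8) [-0.87  0.32  2.13  1.    0.66 -1.16]
1 ((-166, -105, 74), 4, -0.0) [-0.87  0.32  2.13  1.    0.66 -0.36]
1 ((-166, -105, 74), 100, 0.8) [-1.01  0.11  2.13  0.8   0.86 -1.01]
```

```bash
sed -i 's/^FL=0/FL=1/' h.py; python3 - <<'E'
from h import *
from bench import robot
p,o=tool((-118,15,119),120)
robot.move_gripper(0.5)
robot.move_ptp(p,o)
print(robot.current_t(),np.round(robot.current_tcp_pos(),1),np.round(p,1),robot.current_contact_force())
c=robot.get_image("wrist")
import pickle;pickle.dump(c,open("w.pkl","wb"))
overlay(c,POSE,"pics/w1.png",(0,0,560,420),1.4)
E
```

```text
3.05 [495.1 -66.4 202. ] [494.8 -65.3 201.7] [-0.39426158 -0.31242195 -0.0094181 ]
```

View pics/w1.png

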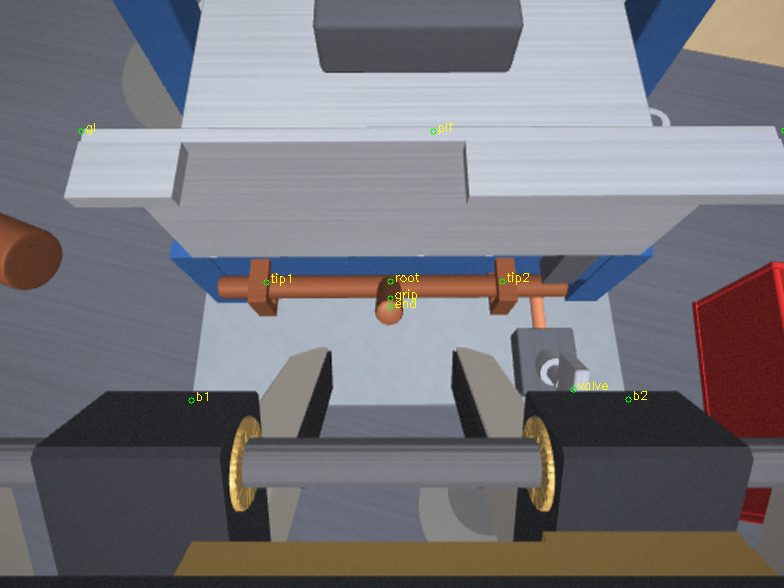

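The wrist view shows the handle end at (390,314), against a predicted (390,305), and the rod and guard edges are also 5–10 px low. I'll shift the press about 4 mm towards the robot, then approach and grip.

```bash
sed -i 's/^POSE=.*/POSE=(665.1,-37.6,0.2486)/' h.py; python3 - <<'E'
from h import *
from bench import robot
G=(-118,15,119)
p,o=tool(G,40); robot.move_linear(p,o,speed=100)
c=robot.get_image("wrist"); overlay(c,POSE,"pics/w2.png",(0,0,560,420),1.2)
p,o=tool(G,3); print(robot.move_linear(p,o,speed=50,f_stop=8))
print(robot.current_tcp_pos(),p,robot.current_contact_force())
robot.move_gripper(0.0)
print(robot.current_t(),robot.current_gripper_width()*93,robot.current_finger_force(),robot.current_contact_force())
c=robot.get_image("wrist"); cv2.imwrite("pics/w3.png",c["img"])
E
```

```text
False
[555.96222024 -49.76087761 105.87199028] [555.9323272950862, -49.83658358990881, 105.89279999999998] [0.63042393 0.17001856 0.37499808]
5.5667 15.192688406132524 30.002634823322296 [-1.50531265  1.57123966  2.30817749]
```

View pics/w2.png

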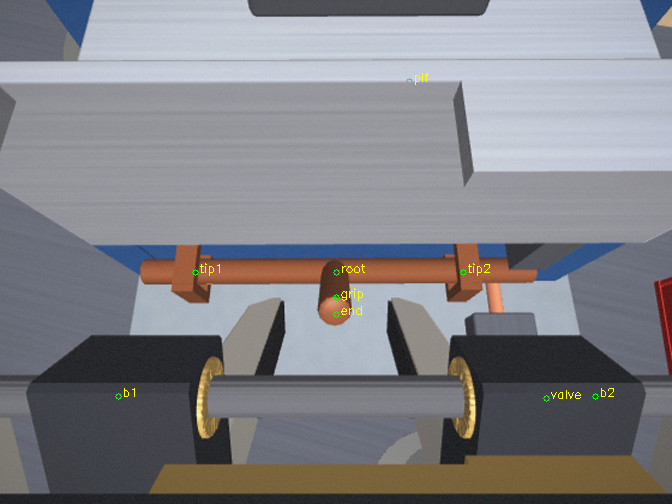

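View pics/w3.png

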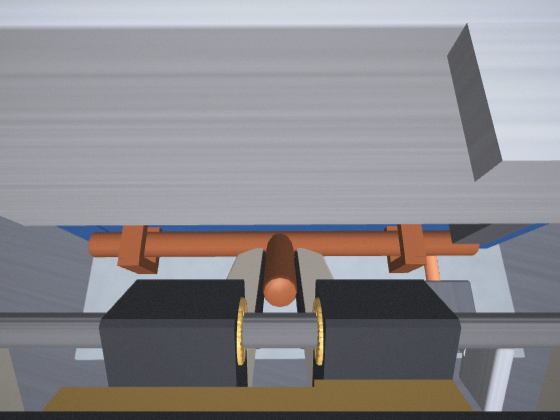

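The overlay now fits, with the handle end at (334,312), and the bar is held squarely between the pads in w3. Now a first left stroke, slow and with a force stop.

```bash
cat > st.py <<'E'
from h import *
from bench import robot
Y=R.from_euler("z",POSE[2]).apply([0,1,0])
def ypos():
    return float((np.array(robot.current_tcp_pos())-tool((-118,0,119),3)[0])@Y)
def fy(): return float(np.array(robot.current_contact_force())@Y)
def stroke(y,stop,speed=30):
    """to press y; stop when the resisting force reaches `stop` N in all"""
    s=np.sign(y-ypos()); f0=fy()*-s
    p,o=tool((-118,y,119),3)
    r=robot.move_linear(p,o,speed=speed,f_stop=max(stop-f0,3))
    a=(round(ypos(),1),round(fy(),1)); robot.sleep(.25)
    print("stroke to",round(y,1),"hit",r,"y,f",a,"f rest",round(fy(),1),"t",round(robot.current_t(),2),flush=True)
    return r
E
python3 - <<'E'
from st import *
print(ypos(),fy())
stroke(66,20)
E
```

```text
15.357204173722616 1.0066416129251448
stroke to 66 hit True y,f (20.1, -3.2) f rest -4.0 t 6.53
```

```bash
python3 - <<'E'
from st import *
stroke(66,22,20)
E
```

```text
stroke to 66 hit True y,f (20.1, -2.9) f rest -1.9 t 7.44
```

```bash
python3 - <<'E'
from st import *
y=ypos(); stroke(y-19,25); stroke(66,21)
E
```

```text
stroke to 1.0 hit False y,f (3.5, 6.1) f rest 6.8 t 8.46
stroke to 66 hit True y,f (29.2, -2.7) f rest -3.5 t 9.91
```

It got further: 20 to 29 mm. The arm gives about 2.5 mm under load, so I'll command longer right strokes.

```bash
python3 - <<'E'
from st import *
for i in range(2):
    y=ypos(); stroke(y-21.5,25); print("travel",y-ypos())
    if not stroke(66,21): break
    if ypos()>58: break
E
```

```text
stroke to 7.7 hit False y,f (10.7, 6.9) f rest 6.3 t 11.04
travel 18.514192397722553
stroke to 66 hit True y,f (40.5, -3.3) f rest -3.2 t 12.52
stroke to 19.0 hit False y,f (21.6, 7.7) f rest 6.6 t 13.64
travel 18.91133009715833
stroke to 66 hit False y,f (62.8, -10.6) f rest -10.8 t 15.61
```

The bolt reached its end stop at 62.8 mm. Now I'll release it, back out along the axis, stand off from the valve and take a close look.

```bash
python3 - <<'E'
from st import *
robot.move_linear(tool((-118,62.8,119),3)[0],speed=20)
robot.move_gripper(0.36)
p,o=tool((-118,62.5,119),100); print(robot.move_linear(p,o,speed=100))
V=(-166,-105,74)
p,o=tool(V,90); robot.move_linear(p,o,speed=200)
PTS.update(grip=(-118,62,119),end=(-129.6,62,135.8),root=(-94,62,85),face=tuple(np.array(V)+12*D),f1=tuple(np.array(V)+12*D+22*np.array([.8192,0,.5736])),f2=tuple(np.array(V)+12*D-22*np.array([.8192,0,.5736])))
c=robot.get_image("wrist"); overlay(c,POSE,"pics/w4.png",(0,0,560,420),1.4)
print(robot.current_t(),robot.current_contact_force())
E
```

```text
False
18.675 [ 0.1108052  -1.01545474 -0.86106717]
```

View pics/w4.png

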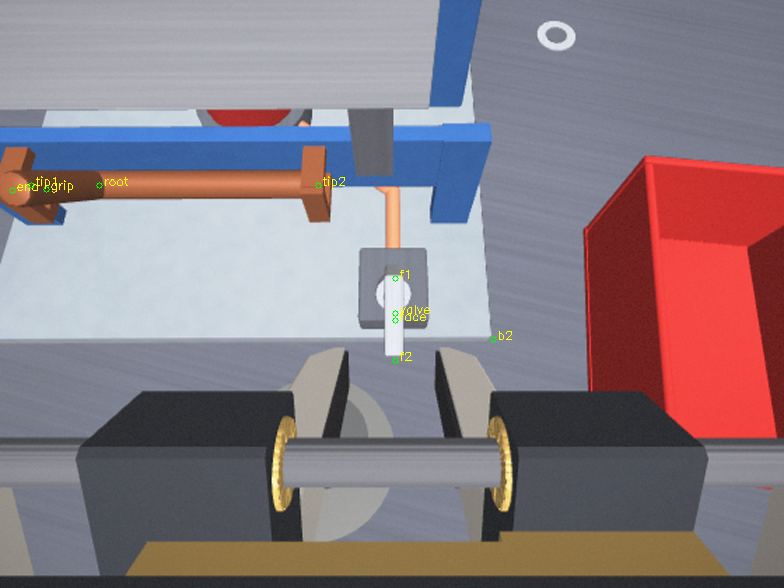

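The wing bar lies at (395,278)–(395,358), right where predicted, and the bolt is fully left. Now I'll grip the wing and turn it with the last joint (negative is anticlockwise).

```bash
python3 - <<'E'
from st import *
V=(-166,-105,74)
p,o=tool(V,3); print(robot.move_linear(p,o,speed=50,f_stop=8),robot.current_contact_force())
robot.move_gripper(0.0); print(robot.current_gripper_width()*93,robot.current_finger_force())
q=np.array(robot.current_qpos()); print(q.round(3))
for i in range(3):
    q[5]-=.25; robot.move_j(q.tolist()); print(robot.current_qpos()[5],np.round(robot.current_contact_force(),1),np.round(robot.current_ft_torque(),2),robot.current_t())
robot.sleep(1)
c=robot.get_image("scene"); s=cv2.resize(c["img"][110:350,245:415],None,fx=2,fy=2)
c=robot.get_image("wrist")["img"]; im=np.zeros((480,340+560,3),np.uint8); im[:,:340]=s; im[:420,340:]=c
cv2.imwrite("pics/v1.png",cv2.resize(im,(800,427)))
E
```

```text
False [-0.59080623 -0.59832852  0.61384351]
9.701816272915764 33.703073635697365
[-0.877  0.319  2.137  1.006  0.66  -0.368]
-0.614268218823773 [ 1.4  0.3 -0. ] [ 0.2  -0.   -0.32] 21.425
-0.8628280919236916 [ 5.5 -2.1 -2.6] [-0.42 -0.26 -0.16] 21.775
-1.1135051352394474 [ 7.2 -2.  -4. ] [-0.43 -0.41 -0.19] 22.125
```

View pics/v1.png

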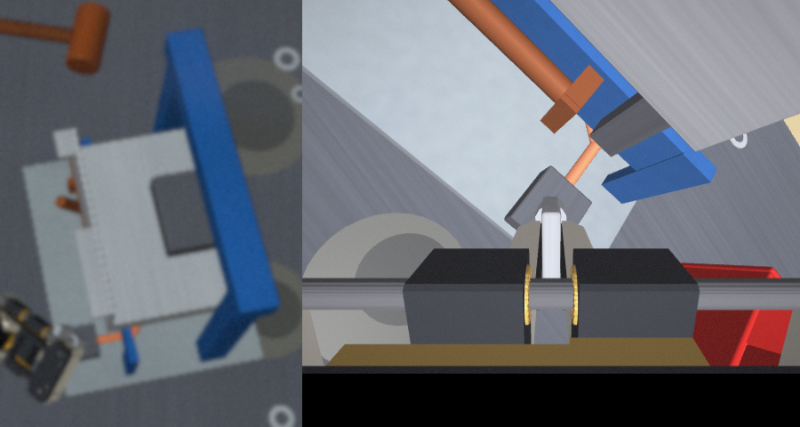

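The wing has turned with the gripper by about 0.75 rad (at (550,240), aligned with the fingers), and the leg and platen are moving down. Now I'll let go, back off and check that it sinks all the way.

```bash
python3 - <<'E'
from st import *
V=(-166,-105,74)
robot.move_gripper(0.4)
p,_=tool(V,120); robot.move_linear(p,speed=100)
robot.sleep(2)
PTS.clear(); PTS.update(grip=(-118,62,119),end=(-129.6,62,135.8))
for y in (-120,-12,85,120): PTS[f"lo{y}"]=(-104,y,215); 
for y in (-120,120): PTS[f"up{y}"]=(-104,y,250)
c=robot.get_image("scene"); overlay(c,POSE,"pics/a.png",(245,110,415,350),2.4)
c=robot.get_image("top"); overlay(c,POSE,"pics/b.png",(205,95,375,260),2.4)
a,b=cv2.imread("pics/a.png"),cv2.imread("pics/b.png")
im=np.zeros((580,800,3),np.uint8);im[:a.shape[0],:a.shape[1]]=a;im[:b.shape[0],400:400+b.shape[1]]=b[:,:400]
cv2.imwrite("pics/v2.png",im)
print(robot.current_t(),robot.current_contact_force())
E
```

```text
27.3 [ 0.00398277 -0.32761783  0.22423139]
```

View pics/v2.png

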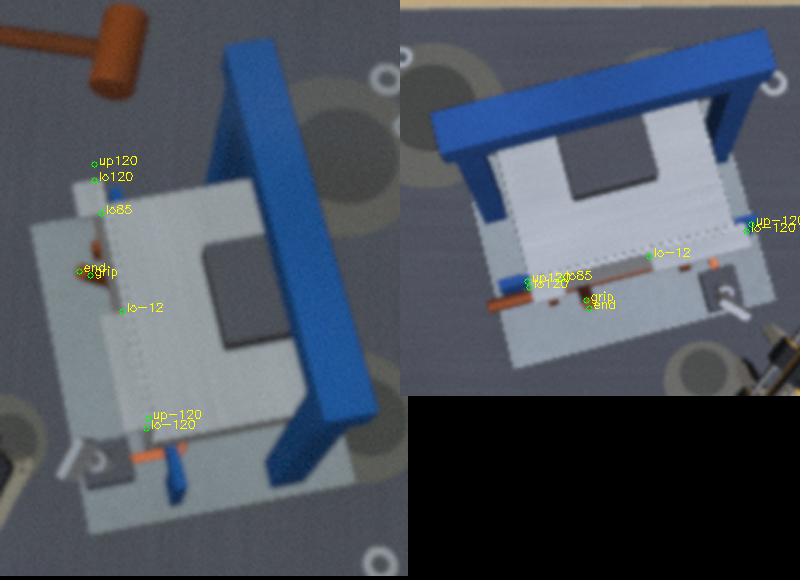

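The platen's left end is at the "lo" marks ((90,181) in the scene view), the handle is at the drawn position (80,272) and the valve is turned about 45°. Nothing is touching the robot.

```bash
python3 - <<'E'
from bench import robot
robot.sleep(2); print(robot.hand_in())
E
```

```text
the job is handed in; nothing more can be done
None
```

I worked the bolt free and drew it fully left, turned the valve open about 0.75 rad so the platen sank all the way down, backed the arm clear and handed the job in at about 29 s; the hand-in returned no verdict.

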